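# Put a praline carton away in the sprung-flap cool box

### The job

Put the blue praline carton away in the cool box before it warms up. Keep hold of it while you push its lower end down through the orange spring flap, and only when most of the carton is below the box's top, with the flap held wide open, let it go so that it drops in and the flap springs shut behind it. Leave the red carton standing where it is.

Things in the scene. Friction and masses are not known exactly. Their poses are not given: they have to be found in the camera images.
- blue_carton: Rigid upright carton to put away: 40 x 40 mm, 100 mm tall, about 0.22 kg, blue with a gold band. Origin: centre of its underside; z up, x and y square to its sides. It stands on a fixed white board 12 mm thick with the red carton, an amber jar and a green tin (both about 60 mm across, 90 mm tall), in any order, centres at least 120 mm apart.
- red_carton: Red carton of the same shape, size and mass on the same board, to be left where it stands. Origin: centre of its underside, z up.
- mouth (a point): Centre of the mouth (80 mm in this frame's x, 160 mm in its y) of the cool box, level with its top, 195 mm above the table. z up; the frame turns with the box, -x is the side nearer the robot. The box is wooden with a white top, fixed, 200 mm (x) by 240 mm (y), the mouth in the middle of its top; inner floor 185 mm below the mouth, empty.
- flap (a joint): Orange flap shutting the mouth, 4 mm below the box's top, 75 mm long, hinged on the mouth's -x edge; swings down inside. rad: 0 shut, 1.45 open. Spring 0.10 N m shut, 0.26 open: push some 5 N. A carton pushed down mid-mouth passes the flap when its foot is 75 mm down; let go with its foot 100 mm down it drops clear, and the slippery flap shuts once the fingers leave.
Things that resemble listed ones, but are neither listed nor needed, are in the scene too. There is more than one size of the blue_carton; the job needs the middle-sized.

How it is judged:
On the way:
1. the carton, still in the gripper, holds the flap wide open with most of its length below the box's top (value of joint flap above 0.8 rad and contact force between the fingers and blue_carton above 1 N and z of blue_carton in the frame of mouth below -0.06 m and horizontal distance between blue_carton and mouth below 0.09 m), for 0.2 s.
At the end, for the whole second after the job is handed in: The blue carton rests released inside the cool box, any way up, with the flap shut over it (within 0.1 rad), and the red carton stands upright within 30 mm of where it began (z of blue_carton in the frame of mouth below -0.06 m and x of blue_carton in the frame of mouth between -0.1 and 0.1 m and y of blue_carton in the frame of mouth between -0.12 and 0.12 m and value of joint flap below 0.1 rad and linear speed of blue_carton below 0.03 m/s and distance of red_carton from where it was at the start of the episode below 0.03 m and angle between red_carton's own z axis and vertical below 0.2 rad); the robot touches nothing.
It fails at once if the red carton is moved more than 30 mm or tipped over (distance of red_carton from where it was at the start of the episode above 0.03 m or angle between red_carton's own z axis and vertical above 0.4 rad).
It also fails if it takes over 40 s, if anything falls off the work surface, if the arm or the gripper's body presses on something with over 40 N, if the wrist force passes 120 N, or if a joint passes its speed limit or range.

### The arm

A 6-joint arm with a two-finger parallel gripper is mounted at the origin on the work surface. World frame = base frame: x ahead of the robot, y to its left, z up, the work surface at z = 0. Lengths are in m, angles in rad, forces in N, time in s.
With the tool pointing down it reaches from about 0.225 to 0.725 m from the base axis. Payload 3.1 kg.
Tool frame: the origin (TCP) lies between the finger pads; the fingertips stand env.tip_extent ahead of it and the grasp point (between the pads) lies 2 mm behind it (env.tip_extent is the distance from the TCP to the fingertips, in m); z points along the fingers, y is the line along which they close (so a half turn about z gives the same grasp; the last joint's range is limited). The gripper opens to 85 mm and grips with 20 to 120 N. Pads are 22 mm wide; open, the fingers measure 114 mm over their backs; the gripper's body (76 mm by 85 mm) begins 54 mm behind the grasp point. The pads swing forward as they close: fully open they stand 13 mm farther back than shut.
Start: joints at [-1.37, 0.048, 0.099, 1.622, 0, 1.443], TCP at [0.17, -0.497, 0.248] pointing down, gripper open.
Joint ranges: [-2.91, 2.91], [-0.99, 1.94], [-1.21, 1.42], [-2.12, 2.29], [-1.49, 1.47], [-3.14, 3.14]. Speed limits (rad/s): [2.79, 2.79, 3.14, 3.14, 3.14, 3.14].

### API

Orientations are given as a rotation vector (axis times angle).
In Python, from station import monitor, imaging, workorder, env gives the robot as it stands.
- The arm moves only by the tool carry_out, never from a script. Its argument "plan" is one flat list of numbers, 6 for each row, row after row: the shift along the tool's x, y, z in m, then the turn, a rotation vector about the tool's x, y, z in degrees. In form: [x, y, z, wx, wy, wz, x, y, z, wx, wy, wz, ...]. A call has 1 to 12 rows; each row is the pose to reach, as a shift and turn from the pose commanded when the call began, along the tool's axes at that moment; what a row does not reach only later rows make up. A row lasts 1/10 s, in which the tool goes at most 50 mm and 8.59 degrees, less where a joint would pass 70% of its speed; a pose out of reach is approached as far as the arm can. A call with a gripper value outside its range is refused whole. "gripper" is the opening, from -1 (shut) to 1 (fully open), set as the call begins (left out, the last holds). The fingers move at their own pace and stop on an object; the grip force is fixed at half the most. Time passes only in rows, so rows that repeat a pose let the fingers close. It gives the time, the measured TCP pose, the force, the opening and the grip force at its end, in the units of the state.
- monitor.read_state(): the state, without advancing time (a new reading comes with each control period).
- imaging.get_image(name): name is "side" or "top" or "wrist"; returns a dict with "frame" (384x512x3 uint8, blue, green, red), "depth" (384x512 float32, m along the optical axis (not along the pixel's ray), 0 where there is no reading), "mtx" (3x3 intrinsics, pixels), "dist_coeffs" ([k1, k2, p1, p2, k3] as OpenCV has them; the pictures are not rectified), "origin" and "attitude" of the camera in the world; the wrist camera has in their place "T_tool_cam" (4x4, takes a point from camera to tool coordinates, whose origin is the TCP and whose axes are the flange's). Camera axes: x right, y down, z forward; pixel columns grow to the right and rows downward; lengths in m; the calibration is good to about 2 mm. A picture is of the moment at which its call begins: read the wrist's pose just before it.
- workorder.finish_job(): hands the job in; it is judged then, once.
The state is a dict: "t": time; "joint_positions": joint angles; "dq": joint speeds; "effort": joint torques, N m; "tool_pos": TCP position; "ee_rot": TCP orientation; "ft_force": force on the tool from outside, world axes, zero at the start; "moment": the same for the moment, N m; "width": finger opening in m; "gripper_force": force on a finger pad.
Only numpy, scipy, OpenCV 4.12 (cv2) and the standard library are available. Lean on these libraries where they do the work, as an engineer would, in place of code of your own. Each camera call takes 0.05 s, during which the arm holds its last target. There are 200 camera calls.

## Working session

There is one attempt and no reset: what is moved stays moved. The work goes in short steps, Python scripts to look and compute and a tool call to move; the robot and the scene stay as the last step left them, time stands still between calls to the robot, and variables do not carry over. Pictures are saved under pics/ and viewed, at most 10 in all, crops included, and the job is handed in when it is done.

Besides the shell and the picture viewer there is one more tool, called after "Call:" by a JSON object that holds its "op" and its "data", one argument or row to a line. carry_out: Moves the arm, as the interface text tells. Its arguments: {"type":"object","properties":{"plan":{"type":"array"},"gripper":{"type":"number"}},"required":["plan"]}

```bash
mkdir -p pics; ls
cat > h.py <<'E'
import numpy as np, cv2
from scipy.spatial.transform import Rotation as R
from station import monitor, imaging, workorder, env
def cloud(im, T=None):
    K=im["mtx"]; d=im["depth"]; h,w=d.shape
    uv=np.stack(np.meshgrid(np.arange(w),np.arange(h)),-1).reshape(-1,1,2).astype(np.float64)
    n=cv2.undistortPoints(uv,np.array(K),np.array(im["dist_coeffs"])).reshape(h,w,2)
    P=np.dstack([n[...,0]*d,n[...,1]*d,d])
    if T is None:
        a=np.array(im["attitude"]); Rm=a if a.shape==(3,3) else R.from_rotvec(a).as_matrix()
        T=np.eye(4);T[:3,:3]=Rm;T[:3,3]=im["origin"]
    return P@T[:3,:3].T+T[:3,3]
E
python3 - <<'E'
from h import *
print(monitor.read_state(), env.tip_extent)
t=imaging.get_image("top"); s=imaging.get_image("side")
print(t["origin"],t["attitude"],s["origin"],s["attitude"])
np.savez("a.npz",t=cloud(t),s=cloud(s),ti=t["frame"],si=s["frame"])
cv2.imwrite("pics/t.png",cv2.resize(t["frame"],(800,600)))
cv2.imwrite("pics/s.png",cv2.resize(s["frame"],(800,600)))
E
```

```text
pics
{'t': 0.0, 'joint_positions': array([-1.36980844e+00,  4.87024001e-02,  9.75831943e-02,  1.62200657e+00,
        2.71506269e-05,  1.44302180e+00]), 'dq': array([-0.00019075, -0.00106213,  0.00050271, -0.00019373,  0.00109145,
        0.00012205]), 'effort': array([ 6.96351572e-05, -3.38784420e+01,  3.20014215e+01,  2.02653848e-02,
       -1.83253683e-04, -8.20291888e-06]), 'tool_pos': array([ 0.16939992, -0.49630861,  0.24713493]), 'ee_rot': array([-3.09694589e+00, -5.13715081e-01,  9.12300270e-05]), 'ft_force': array([-0.08338734, -0.29218027, -0.22246206]), 'moment': array([ 0.02687159, -0.04331075, -0.00045978]), 'gripper_force': 0.0, 'width': 0.0854435429180954} 0.017
[ 0.45522072 -0.09487623  1.11160874] [-2.15264158  2.10222229 -0.14249642] [0.29138479 0.63352087 0.82380845] [-0.55457701  2.68317173 -1.20709164]
```

View pics/t.png

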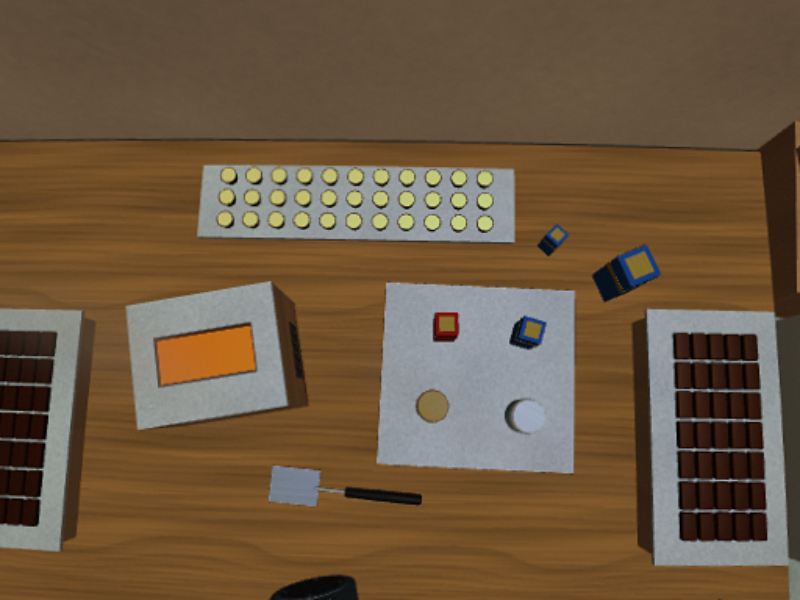

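View pics/s.png

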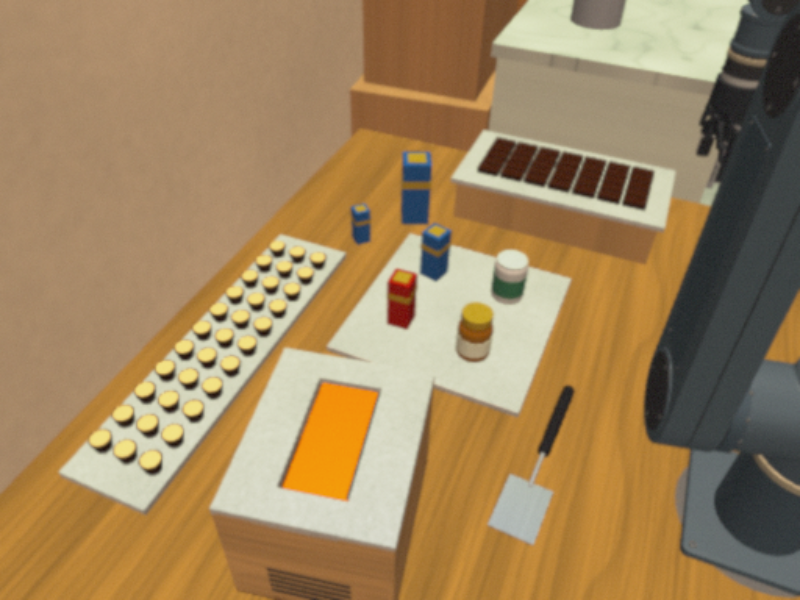

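The top view shows the middle-sized blue carton on the board at about (532,329), red at (446,325), the jar at (432,405), the tin at (526,415) and the orange flap centred at about (206,355). The blue cartons off the board, at (553,238) and (627,270), are decoys.

Run:
```python
from h import *
a=np.load("a.npz")
def rect(P,m):
    q=P[m][:,:2].astype(np.float32); r=cv2.minAreaRect(q*1000); return np.round(r[0],1),np.round(r[1],1),round(r[2],1),np.round(np.median(P[m][:,2]),4),m.sum()
for c in "ts":
    P=a[c]; hsv=cv2.cvtColor(a[c+"i"],cv2.COLOR_BGR2HSV); H,S,V=[hsv[...,i] for i in range(3)]
    z=P[...,2]; x=P[...,0];y=P[...,1]
    orange=(H>5)&(H<18)&(S>200)&(V>180)&(abs(z-.19)<.012)
    n,l,st,_=cv2.connectedComponentsWithStats(orange.astype(np.uint8)); 
    if n>1: print(c,"flap",rect(P,l==1+st[1:,4].argmax()))
    top=(abs(z-.195)<.008)&(S<80)&(V>90)
    n,l,st,_=cv2.connectedComponentsWithStats(top.astype(np.uint8))
    for i in range(1,n):
        if st[i,4]>500: print(c,"boxtop",rect(P,l==i))
    m=(z>.085)&(z<.125)&(x<.75)
    m&=(abs(z-.112)<.008)|(abs(z-.102)<.008)
    n,l,st,_=cv2.connectedComponentsWithStats(m.astype(np.uint8))
    for i in range(1,n):
        if 60<st[i,4]<3000: print(c,"obj",rect(P,l==i), a[c+"i"][l==i].mean(0).round())
```

```text
t flap (array([529.4, 231.9]), array([ 67.8, 151.1]), 11.0, np.float64(0.1905), np.int64(1373))
t boxtop (array([529. , 233.3]), array([200.9, 240.7]), 10.9, np.float64(0.1945), np.int64(5618))
t obj (array([ 689.2, -450.2]), array([60.1, 10.3]), 32.6, np.float64(0.1067), np.int64(92)) [24. 28. 30.]
t obj (array([550.3, 115.6]), array([199.2,   7.6]), 8.8, np.float64(0.1079), np.int64(134)) [26. 46. 69.]
t obj (array([ 598.3, -152.6]), array([39.3, 37.9]), 1.0, np.float64(0.1114), np.int64(232)) [ 26.  52. 116.]
t obj (array([ 591.4, -300.8]), array([40.6, 40.5]), 74.2, np.float64(0.1111), np.int64(247)) [85. 75. 66.]
t obj (array([ 459.1, -133.7]), array([50. , 47.8]), 1.3, np.float64(0.101), np.int64(294)) [ 68. 112. 131.]
t obj (array([ 445.7, -297.4]), array([50.3, 51.2]), 45.0, np.float64(0.0964), np.int64(277)) [187. 168. 157.]
s flap (array([534.5, 203.9]), array([71.9, 95.2]), 10.7, np.float64(0.1919), np.int64(787))
s boxtop (array([  431.7, -1303.9]), array([568.7, 545. ]), 0.1, np.float64(0.1885), np.int64(3032))
s boxtop (array([529.6, 232.5]), array([199.6, 243.5]), 11.0
[... 218 characters left out ...]
t64(0.1076), np.int64(138)) [ 61.  86. 101.]
s obj (array([ 593.2, -297.7]), array([40.4, 40.7]), 74.4, np.float64(0.112), np.int64(211)) [100. 101.  92.]
s obj (array([ 447.2, -295.4]), array([51.6, 55. ]), 56.8, np.float64(0.0987), np.int64(207)) [194. 217. 216.]
s obj (array([ 600., -152.]), array([40.3, 43.1]), 3.0, np.float64(0.1128), np.int64(247)) [ 39.  83. 167.]
s obj (array([ 461. , -132.1]), array([49.3, 50.5]), 50.6, np.float64(0.1031), np.int64(271)) [ 50. 154. 186.]
s obj (array([470.4, 300.6]), array([268.9, 134.3]), 53.1, np.float64(0.1072), np.int64(821)) [ 59. 102. 147.]
s obj (array([33.3, 35.4]), array([ 31. , 104.3]), 46.4, np.float64(0.107), np.int64(484)) [53. 51. 47.]
```

```bash
cat >> h.py <<'E'
def to(p,yaw_x,s=None):
    "row taking the present tool pose to a tool-down pose at p with tool x at yaw_x deg"
    s=s or monitor.read_state(); A=R.from_rotvec(s["ee_rot"])
    y=np.radians(yaw_x); B=R.from_matrix(np.array([[np.cos(y),np.sin(y),0],[np.sin(y),-np.cos(y),0],[0,0,-1.]]))
    print(p,np.round(A.inv().apply(np.array(p)-s["tool_pos"]),4),(A.inv()*B).as_rotvec(degrees=True).round(2))
E
python3 - <<'E'
from h import *
to([.5923,-.2993,.248],164.3); print(imaging.get_image("wrist")["T_tool_cam"].round(3))
E
```

```text
[0.5923, -0.2993, 0.248] [ 0.4639 -0.0499 -0.0005] [-3.0000e-02 -1.6000e-01 -1.4546e+02]
[[-0.    -0.955 -0.296  0.076]
 [ 1.    -0.    -0.001 -0.   ]
 [ 0.001 -0.296  0.955 -0.124]
 [ 0.     0.     0.     1.   ]]
```

Call:
{"op": "carry_out", "data": {
  "plan": [0.464, -0.05, 0, 0, 0, -145.5, 0.464, -0.05, 0, 0, 0, -145.5, 0.464, -0.05, 0, 0, 0, -145.5, 0.464, -0.05, 0, 0, 0, -145.5, 0.464, -0.05, 0, 0, 0, -145.5, 0.464, -0.05, 0, 0, 0, -145.5, 0.464, -0.05, 0, 0, 0, -145.5, 0.464, -0.05, 0, 0, 0, -145.5, 0.464, -0.05, 0, 0, 0, -145.5, 0.464, -0.05, 0, 0, 0, -145.5, 0.464, -0.05, 0, 0, 0, -145.5, 0.464, -0.05, 0, 0, 0, -145.5],
  "gripper": 1
}}

```text
t: 1.35
tool_pos: [0.5933, -0.2987, 0.2469]
ee_rot: [-1.512, -2.752, -0.0]
ft_force: [0.5, 0.0, 0.2]
width: 0.0852
gripper_force: 0.0
```

Run:
```python
from h import *
to([.5923,-.2993,.248],164.3)
```

```text
[0.5923, -0.2993, 0.248] [ 0.     -0.0012 -0.0011] [-2.000e-02 -1.100e-01 -4.186e+01]
```

Call:
{"op": "carry_out", "data": {
  "plan": [0, -0.001, 0, 0, 0, -41.9, 0, -0.001, 0, 0, 0, -41.9, 0, -0.001, 0, 0, 0, -41.9, 0, -0.001, 0, 0, 0, -41.9, 0, -0.001, 0, 0, 0, -41.9, 0, -0.001, 0, 0, 0, -41.9]
}}

```text
t: 1.95
tool_pos: [0.5915, -0.3001, 0.2476]
ee_rot: [-0.441, -3.109, -0.001]
ft_force: [-0.1, -0.3, -0.9]
width: 0.0856
gripper_force: 0.0
```

Run:
```python
from h import *
s=monitor.read_state(); im=imaging.get_image("wrist"); T=np.eye(4);A=R.from_rotvec(s["ee_rot"]).as_matrix();T[:3,:3]=A;T[:3,3]=s["tool_pos"]
P=cloud(im,T@np.array(im["T_tool_cam"])); z=P[...,2]
m=(abs(z-.112)<.008)
n,l,st,_=cv2.connectedComponentsWithStats(m.astype(np.uint8))
for i in range(1,n):
    if st[i,4]>200:
        q=P[l==i]; print(cv2.minAreaRect((q[:,:2]*1000).astype(np.float32)),np.median(q[:,2]),st[i])
to([.5923,-.2993,.085],164.3,s); cv2.imwrite("pics/w.png",im["frame"])
```

```text
((598.9114990234375, -154.97030639648438), (40.483097076416016, 40.7016716003418), 0.7186303734779358) 0.11081664994231644 [ 380  123   51   53 1984]
((591.5845336914062, -301.7705993652344), (39.67516326904297, 40.75509262084961), 75.1993179321289) 0.11069969208710767 [ 227  163   44   44 1831]
((576.0137939453125, -553.27294921875), (27.751598358154297, 55.56257629394531), 58.45566940307617) 0.11160017026471578 [  0 209  27  48 766]
[0.5923, -0.2993, 0.085] [-0.0007  0.001   0.1626] [ 0.02 -0.07 -0.44]
```

View pics/w.png

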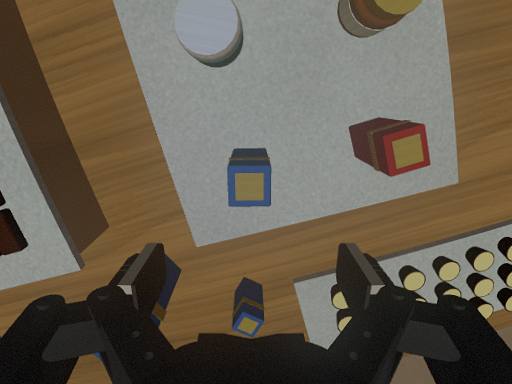

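The wrist view shows the blue carton top at (250,187), midway between the fingers. It measures to within 2 mm of the earlier estimate, so I'm descending.

Call:
{"op": "carry_out", "data": {
  "plan": [0, 0, 0.04, 0, 0, -0.6, 0, 0, 0.08, 0, 0, -0.6, 0, 0, 0.12, 0, 0, -0.6, 0, 0, 0.15, 0, 0, -0.6, 0, 0, 0.163, 0, 0, -0.6, 0, 0, 0.163, 0, 0, -0.6, 0, 0, 0.163, 0, 0, -0.6]
}}

```text
t: 2.7
tool_pos: [0.5924, -0.3007, 0.0868]
ee_rot: [0.426, 3.111, -0.001]
ft_force: [0.1, -0.3, 0.6]
width: 0.0851
gripper_force: 0.0
```

Call:
{"op": "carry_out", "data": {
  "plan": [0, 0, 0, 0, 0, 0, 0, 0, 0, 0, 0, 0, 0, 0, 0, 0, 0, 0, 0, 0, 0, 0, 0, 0, 0, 0, 0, 0, 0, 0, 0, 0, 0, 0, 0, 0, 0, 0, 0, 0, 0, 0, 0, 0, 0, 0, 0, 0],
  "gripper": -1
}}

```text
t: 3.5
tool_pos: [0.5925, -0.301, 0.0871]
ee_rot: [0.424, 3.11, -0.002]
ft_force: [-0.2, -1.0, 5.3]
width: 0.0392
gripper_force: 61.0
```

Call:
{"op": "carry_out", "data": {
  "plan": [0, 0, -0.02, 0, 0, 0, 0, 0, -0.05, 0, 0, 0, 0, 0, -0.09, 0, 0, 0, 0, 0, -0.13, 0, 0, 0, 0, 0, -0.17, 0, 0, 0, 0, 0, -0.21, 0, 0, 0, 0, 0, -0.24, 0, 0, 0, 0, 0, -0.25, 0, 0, 0, 0, 0, -0.25, 0, 0, 0]
}}

```text
t: 4.4
tool_pos: [0.5922, -0.3005, 0.3368]
ee_rot: [0.424, 3.11, -0.002]
ft_force: [0.4, 0.1, -2.5]
width: 0.0393
gripper_force: 60.8
```

Run:
```python
from h import *
to([.5293,.2325,.335],191)
```

```text
[0.5293, 0.2325, 0.335] [0.2033 0.4967 0.0009] [ -0.07   0.14 -26.53]
```

Call:
{"op": "carry_out", "data": {
  "plan": [0.01, 0.025, 0, 0, 0, -2, 0.03, 0.07, 0, 0, 0, -4, 0.046, 0.112, 0, 0, 0, -7, 0.064, 0.156, 0, 0, 0, -9, 0.082, 0.2, 0, 0, 0, -11, 0.1, 0.244, 0, 0, 0, -14, 0.118, 0.288, 0, 0, 0, -16, 0.136, 0.332, 0, 0, 0, -18, 0.154, 0.376, 0, 0, 0, -20, 0.172, 0.42, 0, 0, 0, -23, 0.189, 0.462, 0, 0, 0, -25, 0.203, 0.497, 0, 0.1, 0, -26.5]
}}

```text
t: 5.6
tool_pos: [0.5276, 0.2352, 0.3324]
ee_rot: [0.304, -3.122, 0.003]
ft_force: [0.7, -0.6, -2.4]
width: 0.0393
gripper_force: 61.1
```

Call:
{"op": "carry_out", "data": {
  "plan": [0, 0, 0, 0, 0, 0, 0, 0, 0, 0, 0, 0, 0, 0, 0, 0, 0, 0]
}}

```text
t: 5.9
tool_pos: [0.5288, 0.232, 0.3337]
ee_rot: [0.299, -3.124, 0.005]
ft_force: [-0.2, -0.0, -2.4]
width: 0.0395
gripper_force: 61.4
```

Run:
```python
from h import *
to([.5293,.2325,.335],191)
t=imaging.get_image("top"); s=imaging.get_image("side")
P=cloud(s); hsv=cv2.cvtColor(s["frame"],cv2.COLOR_BGR2HSV)
m=(hsv[...,0]>105)&(hsv[...,0]<125)&(hsv[...,1]>120)&(P[...,1]>.1)
q=P[m]; print(m.sum(),np.percentile(q,[1,50,99],axis=0).round(4))
cv2.imwrite("pics/c.png",np.hstack([cv2.resize(t["frame"],(400,300)),cv2.resize(s["frame"],(400,300))]))
```

```text
[0.5293, 0.2325, 0.335] [-0.0005  0.0004 -0.0013] [-0.15 -0.19 -0.08]
354 [[0.5061 0.2149 0.2665]
 [0.5136 0.2492 0.2991]
 [0.5406 0.2553 0.3673]]
```

View pics/c.png

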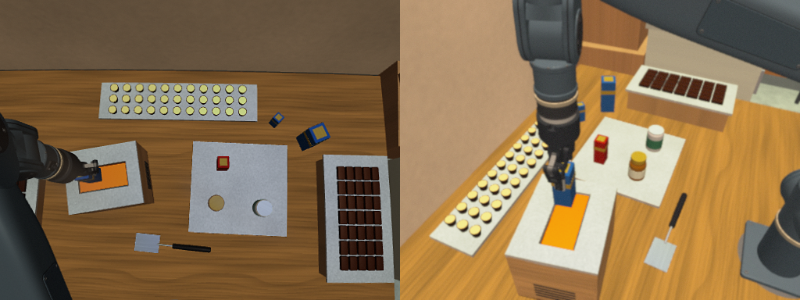

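The blue carton is held upright over the orange flap (top view near (105,175), side view (565,195)), so I'm pushing down now.

Call:
{"op": "carry_out", "data": {
  "plan": [0, 0, 0.025, 0, 0, 0, 0, 0, 0.05, 0, 0, 0, 0, 0, 0.06, 0, 0, 0, 0, 0, 0.07, 0, 0, 0, 0, 0, 0.08, 0, 0, 0, 0, 0, 0.09, 0, 0, 0, 0, 0, 0.1, 0, 0, 0, 0, 0, 0.11, 0, 0, 0]
}}

```text
t: 6.8
tool_pos: [0.5314, 0.2333, 0.2274]
ee_rot: [-0.299, 3.12, -0.0]
ft_force: [2.7, 0.4, 2.8]
width: 0.0393
gripper_force: 62.0
```

Call:
{"op": "carry_out", "data": {
  "plan": [0, 0, 0.01, 0, 0, 0, 0, 0, 0.02, 0, 0, 0, 0, 0, 0.03, 0, 0, 0, 0, 0, 0.04, 0, 0, 0, 0, 0, 0.05, 0, 0, 0, 0, 0, 0.06, 0, 0, 0, 0, 0, 0.06, 0, 0, 0, 0, 0, 0.06, 0, 0, 0, 0, 0, 0.06, 0, 0, 0, 0, 0, 0.06, 0, 0, 0]
}}

```text
t: 7.8
tool_pos: [0.5295, 0.2326, 0.1655]
ee_rot: [-0.3, 3.127, -0.003]
ft_force: [3.3, 0.3, -3.7]
width: 0.0391
gripper_force: 61.3
```

Run:
```python
from h import *
to([.5293,.2325,.165],191)
s=imaging.get_image("side")
cv2.imwrite("pics/d.png",cv2.resize(s["frame"][150:384,120:300],None,fx=2.5,fy=2.5))
```

```text
[0.5293, 0.2325, 0.165] [ 0.0002 -0.0001  0.0005] [-0.1   0.02 -0.03]
```

View pics/d.png

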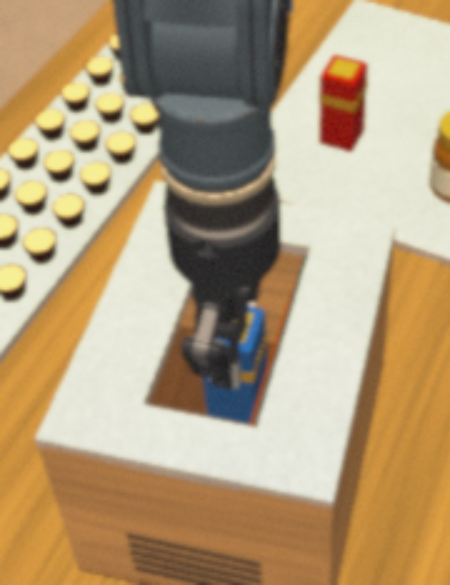

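The flap hangs wide open at the right edge of the mouth (265,370), with the carton inside and still gripped. Time to release and then retreat.

Call:
{"op": "carry_out", "data": {
  "plan": [0, 0, 0, 0, 0, 0, 0, 0, 0, 0, 0, 0, 0, 0, 0, 0, 0, 0, 0, 0, 0, 0, 0, 0, 0, 0, 0, 0, 0, 0, 0, 0, 0, 0, 0, 0, 0, 0, 0, 0, 0, 0, 0, 0, 0, 0, 0, 0],
  "gripper": 0.8
}}

```text
t: 8.65
tool_pos: [0.529, 0.2325, 0.1654]
ee_rot: [0.3, -3.127, 0.003]
ft_force: [3.1, -2.2, 3.5]
width: 0.0766
gripper_force: 2.0
```

Call:
{"op": "carry_out", "data": {
  "plan": [0, 0, -0.015, 0, 0, 0, 0, 0, -0.03, 0, 0, 0, 0, 0, -0.05, 0, 0, 0, 0, 0, -0.08, 0, 0, 0, 0, 0, -0.11, 0, 0, 0, 0, 0, -0.14, 0, 0, 0, 0, 0, -0.16, 0, 0, 0, 0, 0, -0.17, 0, 0, 0, 0, 0, -0.17, 0, 0, 0, 0, 0, -0.17, 0, 0, 0]
}}

```text
t: 9.65
tool_pos: [0.5284, 0.2334, 0.3354]
ee_rot: [0.301, -3.125, 0.002]
ft_force: [0.3, 0.7, -0.6]
width: 0.0769
gripper_force: 0.0
```

Run:
```python
from h import *
s=imaging.get_image("side"); P=cloud(s)
hsv=cv2.cvtColor(s["frame"],cv2.COLOR_BGR2HSV)
m=(hsv[...,0]>5)&(hsv[...,0]<18)&(hsv[...,1]>200)&(hsv[...,2]>180)&(P[...,2]>.1)&(P[...,1]>.1)
print(m.sum(),np.percentile(P[m][:,2],[2,50,98]))
cv2.imwrite("pics/e.png",cv2.resize(s["frame"],(800,600)))
```

```text
83 [0.1900446  0.19196098 0.19409324]
```

View pics/e.png

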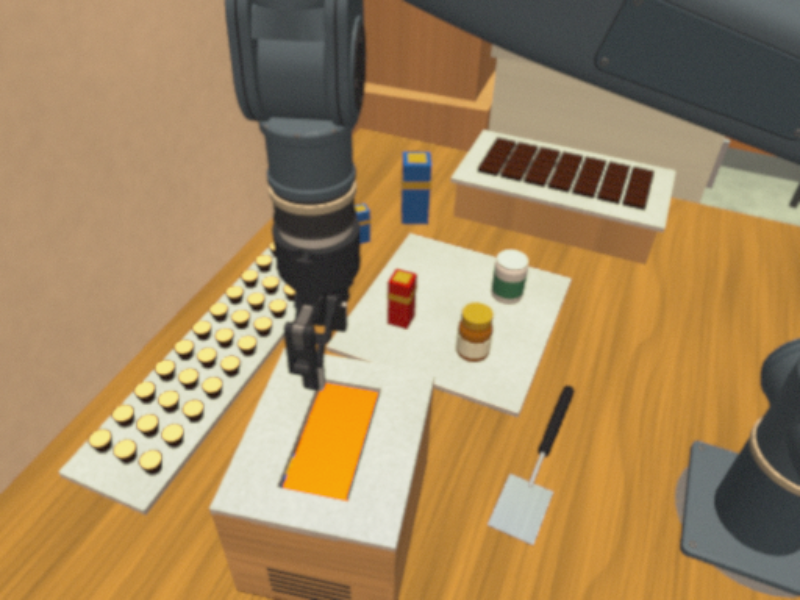

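The flap looks shut, but there is a dark streak along its left edge near (292,465). I'll check that more closely.

Run:
```python
from h import *
s=imaging.get_image("side"); P=cloud(s); a=np.load("a.npz")
x,y=P[...,0]-.5293,P[...,1]-.2325; c,n=np.cos(np.radians(11)),np.sin(np.radians(11))
u,v=c*x+n*y,-n*x+c*y
for lo in range(-40,40,10):
    r=[]
    for Q in(P,a["s"]):
        x,y=Q[...,0]-.5293,Q[...,1]-.2325; u,v=c*x+n*y,-n*x+c*y
        m=(u>lo/1000)&(u<lo/1000+.01)&(abs(v-.02)<.05)&(Q[...,2]<.21); r.append(np.percentile(Q[m][:,2],[5,50,95]).round(4) if m.any() else None)
    print(lo,*r)
f=lambda I:cv2.resize(I[235:330,170:255],None,fx=4.5,fy=4.5)
cv2.imwrite("pics/f.png",np.hstack([f(a["si"]),f(s["frame"])]))
```

```text
-40 [0.1904 0.1924 0.1953] [0.19   0.1925 0.1955]
-30 [0.19   0.1918 0.1934] [0.19   0.1916 0.1934]
-20 [0.1898 0.1917 0.1936] [0.1899 0.1916 0.1934]
-10 [0.1897 0.1919 0.1935] [0.1901 0.1918 0.1937]
0 [0.19   0.1917 0.1936] [0.1897 0.1918 0.1936]
10 [0.1901 0.1917 0.1933] [0.19   0.1919 0.1936]
20 [0.1902 0.192  0.1936] [0.19   0.1917 0.1934]
30 [0.1862 0.1917 0.1954] [0.1858 0.1917 0.1959]
```

View pics/f.png

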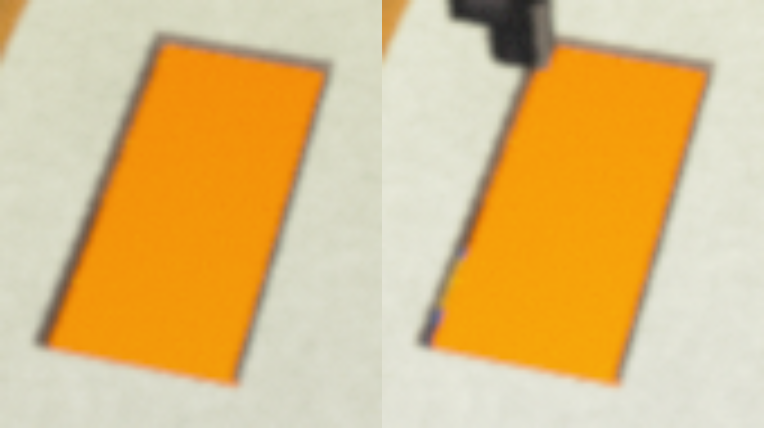

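The flap is flush, at the same height as before the push, and the streak is the carton's blue and gold seen through the flap's edge gap.

```bash
python3 -c "
from h import *
print(workorder.finish_job())"
```

```text
the job is handed in; nothing more can be done
None
```

The middle-sized blue carton is in the cool box with the flap shut flush over it, the red carton is still standing in its place, and the job is handed in; no verdict came back.

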